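# Clamp the solvent jug in the vise and take off its push-and-turn cap

### The job

Crank the vise handle clockwise (seen from the handle's end) until the sliding jaw grips the flat-sided white solvent jug firmly, and let go of the handle. Then press the jug's safety cap all the way down, twist it anticlockwise (seen from above) about a sixth of a turn while pressing, and lift it straight off. Finish while still holding the cap level in the gripper, above the open neck and at least a few centimetres clear of it, with the jug upright and still clamped; do not disturb the other things on the bench.

Things in the scene. Friction and masses are not known exactly. Their poses are not given: they have to be found in the camera images.
- vise: grey machine vise fixed to the table, 110 mm wide (x), 205 mm long (y) plus crank. Origin: on the table under the mouth, z up. The jug stands on its bed, 30 mm up. Fixed jaw on the +y side: face at y = +36, top 95 mm up. The sliding jaw closes towards +y. Screw axis along y at x = 0, 90 mm up; the crank turns in place on its -y end, arm at y = -130 to -141 mm.
- vise_crank (a joint): crank angle, rad, 0 to 15, starts at 0 to 4. 0: arm straight up; grows clockwise seen from the handle's end (looking along the vise's +y), which closes the jaw, 2 mm per rad. At angle q the handle is at x = 45 sin q, z = 90 + 45 cos q mm in the vise's frame. Friction 0.2 Nm (4.5 N at the handle) holds it where it is let go. The jug is touched by both jaws at about 8; 9 is a firm grip.
- vise_jaw: sliding jaw, steel-faced grey block 110 mm wide (x), 32 mm long (y), 65 mm tall, top 95 mm above the table. Origin: lower edge of its gripping face, mid-width; axes as the vise's. Its origin is at y = -40 mm plus 2 mm per rad of the crank in the vise's frame; at y = -24 mm the jug is held between both jaws. From there the screw's springy nut gives 60 N of grip per further rad, and the handle resists with 3 N more per rad.
- crank_handle (a point): grasp point on the axis of the crank's black handle, at y = -197 mm in the vise's frame. The handle is a round bar, 16 mm in diameter, 85 mm long, parallel to the vise's y, from y = -139 to -224 mm. It spins freely on the arm, so it can be carried round in a grasp from above; it runs on a circle of 45 mm radius. This point's own axes spin with the bar: use the vise's.
- jug: flat-sided white plastic jug standing loose in the vise's mouth, 90 mm (x) x 60 mm (y), 100 mm tall to the shoulder, about 0.55 kg; above the shoulder a collar 46 mm across, up to 110 mm, then the neck, 38 mm across, up to 125 mm, with a sprung black seal on top. Origin: centre of its underside, z up.
- cap: grey ribbed cap, 46 mm across, 30 mm tall, 40 g. Origin: centre of its lower rim, z up; seated it is 115 mm above the jug's origin. A spring pushes it up with 5.5 N; 10 N press it 5 mm down onto the collar. Only when 4 mm or more down does it turn: anticlockwise from above. It lifts free at 34 to 90 degrees (60 is best; stop at 90), not before.
- palette_knife: bystander, to be left alone: palette knife (flat spatula with a wooden handle) lying on the table between robot and vise
- gesso_brush: bystander, to be left alone: flat brush lying beyond the vise
- tack_hammer: bystander, to be left alone: small hammer lying on the left
- carving_tool: bystander, to be left alone: small carving tool lying on the right, near side
- wax_jar: bystander, to be left alone: amber glass jar, 64 mm across, 75 mm tall, on the left
- sanding_block: bystander, to be left alone: cork sanding block, 110 x 65 x 35 mm, on the right
- moulding: bystander, to be left alone: gilt moulding offcut, 160 mm long, far right
Not all that is in view belongs to the job. Of the things like the jug, leave any that is orange, pink or yellow; of the rest the larger one is meant.

How it is judged:
By the outcome, as a careful person would: the job done as asked, in the order asked, and still so for the second after the job is handed in, while the arm keeps its last pose, push and grip.
It also fails if it takes over 61 s, if anything falls off the work surface, if the arm or the gripper's body presses on something with over 40 N, if the wrist force passes 120 N, or if a joint passes its speed limit or range.

### The arm

A 6-joint arm with a two-finger parallel gripper is mounted at the origin on the work surface. World frame = base frame: x ahead of the robot, y to its left, z up, the work surface at z = 0. Lengths are in m, angles in rad, forces in N, time in s.
With the tool pointing down it reaches from about 0.15 to 0.775 m from the base axis. Payload 6.1 kg.
Tool frame: the origin (TCP) lies on the mounting face of the last link; the fingertips stand r.finger_overhang ahead of it and the grasp point (between the pads) lies 155 mm ahead of it (r.finger_overhang is the distance from the TCP to the fingertips, in m); z points along the fingers, y is the direction in which the jaws open and shut (so a half turn about z gives the same grasp; the last joint's range is limited). The gripper opens to 85 mm and grips with 20 to 120 N. Pads are 22 mm wide; open, the fingers measure 114 mm over their backs; the gripper's body (76 mm by 85 mm) begins 54 mm behind the grasp point. The pads swing forward as they close: fully open they stand 13 mm farther back than shut.
Start: joints at [-1.241, 0.126, -0.04, 1.405, 0, 1.571], TCP at [0.17, -0.497, 0.405] pointing down, gripper open.
Joint ranges: [-2.72, 2.72], [-0.95, 1.95], [-1.27, 1.35], [-1.78, 2.02], [-1.46, 1.47], [-3.14, 3.14]. Speed limits (rad/s): [2.39, 2.39, 3.01, 3.14, 3.14, 3.14].

### API

Orientations are given as a rotation vector (axis times angle).
In Python, from plant import r, get_image, camera_params gives the robot as it stands. The module is installed in compiled form; this text tells all that it offers.
- The arm moves only by the shell command python3 -m inch 'ROWS'. ROWS is JSON, a list that holds one entry, the list of rows, each a list of 5 numbers: the shift along the tool's x, y, z in cm, then the turn about the tool's z in rad, then the gripper command: -1 is shut, 1 is fully open, values between are in proportion. A call has 1 to 8 rows; each row shifts and turns the commanded pose from where the row before left it, along the tool's axes as they then stand; what a row does not reach is not made up. A row lasts 1/12 s, in which the tool goes at most 41.7 mm and 7.16 degrees, less where a joint would pass 70% of its speed; a pose out of reach is approached as far as the arm can. A call with a gripper value outside its range is refused whole. The fingers move at their own pace and stop on an object; the grip force is fixed at half the most. Time passes only in rows, so rows that do not move let the fingers close. It gives the time, the measured TCP pose, the force and the opening at its end, in the units of the state.
- r.read_state(): the state, without advancing time (a new reading comes with each control period).
- get_image(name): name is "scene" or "top" or "wrist"; returns the picture (384x512x3 uint8, red, green, blue); there is no depth.
- camera_params(name): a dict with "K" (3x3 intrinsics, pixels), "extrinsics" (4x4, takes a point from world to camera coordinates). Camera axes: x right, y up, looking along -z (the intrinsics and any distortion apply to the point x, -y, -z); pixel columns grow to the right and rows downward; lengths in m; the calibration is good to about 2 mm. The wrist camera is an equidistant fisheye: a pixel r from the principal point sees the ray r / f radians off the axis. A picture is of the moment at which its call begins: read the wrist's pose just before it. camera_params takes no time and is no camera call; for the wrist camera it gives the pose at the moment of the call.
- r.close_job(): hands the job in, once; it reports no verdict.
The state is a dict: "time": time; "joints": joint angles; "joint_velocities": joint speeds; "joint_torque": joint torques, N m; "tcp_pos": TCP position; "eef_rot": TCP orientation; "ft_force": force on the tool from outside, world axes, zero at the start; "torque": the same for the moment, N m; "gripper_width": finger opening in m.
Only numpy, scipy, OpenCV 4.12 (cv2) and the standard library are available. Lean on these libraries where they do the work, as an engineer would, in place of code of your own. Each camera call takes 0.05 s, during which the arm holds its last target.

## Working session

There is one attempt and no reset: what is moved stays moved. The work goes in short steps, Python scripts to look and compute and a shell command to move; the robot and the scene stay as the last step left them, time stands still between calls to the robot, and variables do not carry over. Pictures are saved under pics/ and viewed, and the job is handed in when it is done.

```bash
mkdir -p pics; ls; python3 - <<'E'
from plant import r,get_image,camera_params
import cv2,numpy as np
s=r.read_state()
print({k:np.round(v,3) for k,v in s.items()}, r.finger_overhang)
for n in("scene","top","wrist"):
    im=get_image(n); cv2.imwrite(f"pics/{n}0.png",im[:,:,::-1])
    p=camera_params(n); print(n,np.round(p["K"],1).tolist(),np.round(p["extrinsics"],3).tolist(),p.keys())
E
```

```text
pics
{'time': np.float64(0.0), 'joints': array([-1.241,  0.126, -0.041,  1.405, -0.   ,  1.571]), 'joint_velocities': array([ 0.001,  0.001, -0.002, -0.   ,  0.001, -0.001]), 'joint_torque': array([ 1.0000e-03, -4.3591e+01,  3.5293e+01,  1.7000e-02,  0.0000e+00,
       -0.0000e+00]), 'tcp_pos': array([ 0.17 , -0.497,  0.404]), 'eef_rot': array([-3.097, -0.515,  0.   ]), 'ft_force': array([ 0.112, -1.669, -0.147]), 'torque': array([-0.033,  0.053, -0.035]), 'gripper_width': np.float64(0.085)} 0.1734
scene [[350.4, 0.0, 255.4], [0.0, 350.4, 185.8], [0.0, 0.0, 1.0]] [[0.022, 1.0, -0.005, -0.042], [-0.871, 0.022, 0.491, 0.388], [0.491, -0.006, 0.871, -1.337], [0.0, 0.0, 0.0, 1.0]] dict_keys(['K', 'extrinsics'])
top [[410.3, 0.0, 258.1], [0.0, 410.3, 184.2], [0.0, 0.0, 1.0]] [[-0.056, -0.998, -0.003, 0.058], [0.975, -0.055, 0.217, -0.521], [-0.217, 0.009, 0.976, -1.151], [0.0, 0.0, 0.0, 1.0]] dict_keys(['K', 'extrinsics'])
wrist [[297.3, 0.0, 255.6], [0.0, 297.3, 193.2], [0.0, 0.0, 1.0]] [[0.324, -0.946, -0.001, -0.524], [0.898, 0.307, -0.316, 0.04], [0.299, 0.101, 0.949, -0.381], [0.0, 0.0, 0.0, 1.0]] dict_keys(['K', 'extrinsics'])
```

View pics/scene0.png

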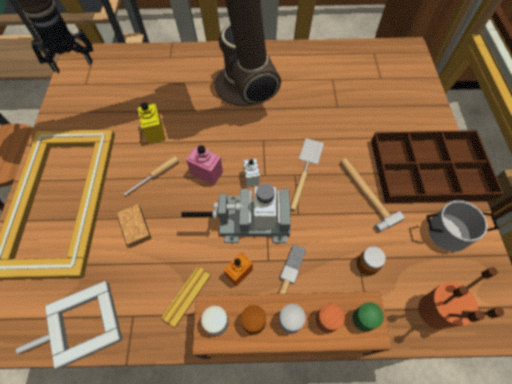

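View pics/top0.png

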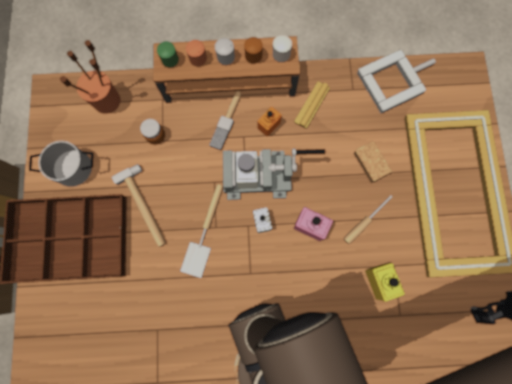

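View pics/wrist0.png

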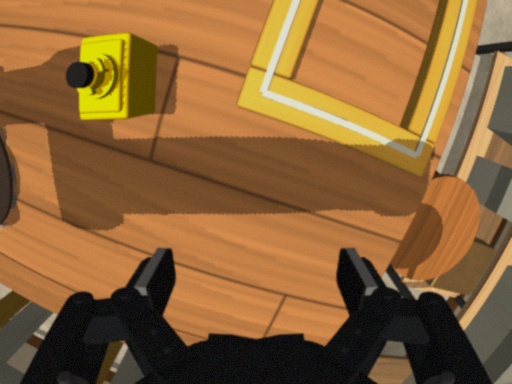

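The things like the jug, with scene-picture pixels:
- yellow: (150,122)
- pink: (205,165)
- orange: (238,268)
- small white: (251,170)
- white in the vise: (265,200)

The one in the vise fits, because it is white, the larger of the two and standing in the mouth. I'll confirm that in an enlarged crop.

```bash
python3 - <<'E'
import cv2,numpy as np
a=cv2.imread("pics/scene0.png")[150:250,170:310]; b=cv2.imread("pics/top0.png")[130:240,205:345]
a=cv2.resize(a,None,fx=5.6,fy=5.6,interpolation=cv2.INTER_CUBIC);b=cv2.resize(b,None,fx=5.6,fy=5.4,interpolation=cv2.INTER_CUBIC)
cv2.imwrite("pics/cropS.png",a);cv2.imwrite("pics/cropT.png",b)
E
```

```text
(no output)
```

View pics/cropS.png

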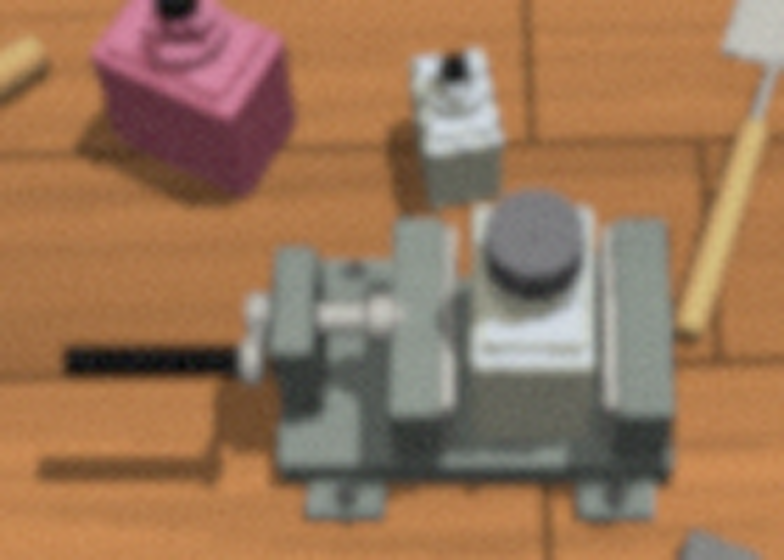

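View pics/cropT.png

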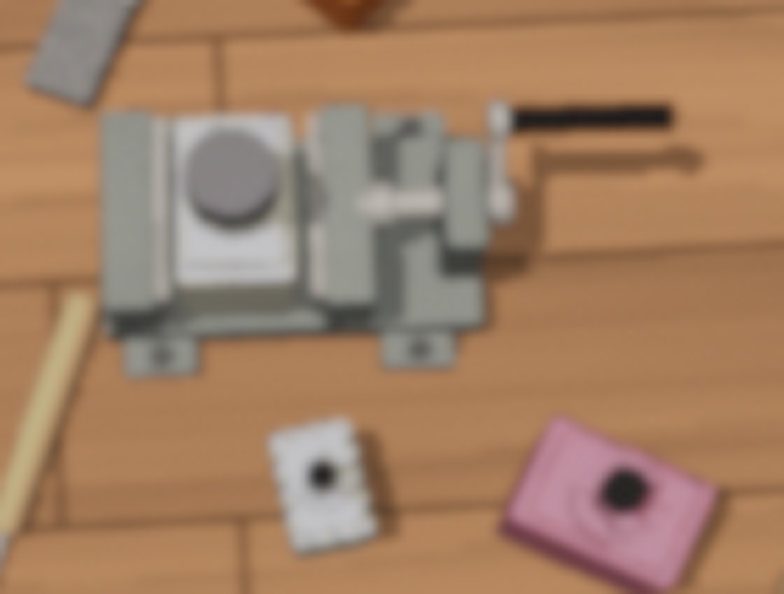

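The crop confirms the target. It is the white jug in the vise with the grey cap (scene 265,193; top 246,163), and the smaller white one with a black tip is the decoy. Next I fit the vise pose from both views.

```bash
cat > h.py <<'E'
import numpy as np,cv2
from scipy.optimize import least_squares
from scipy.spatial.transform import Rotation as R
from plant import r,get_image,camera_params
def proj(n,P,p=None):
    p=p or camera_params(n); E=np.array(p["extrinsics"]);K=np.array(p["K"])
    c=E[:3,:3]@np.asarray(P,float)+E[:3,3]; v=np.array([c[0],-c[1],-c[2]])
    if n=="wrist":
        rr=np.hypot(v[0],v[1]);th=np.arctan2(rr,v[2]); return np.array([K[0,2]+K[0,0]*th*v[0]/rr,K[1,2]+K[1,1]*th*v[1]/rr])
    return (K@v)[:2]/v[2]
def st():
    s=r.read_state(); M=R.from_rotvec(s["eef_rot"]).as_matrix(); return s,M,s["tcp_pos"]+M[:,2]*0.155
E
python3 - <<'E'
from h import *
T=lambda X,Y:np.array([205+(X+.5)/5.6-.5,130+(Y+.5)/5.4-.5]); S=lambda X,Y:np.array([170+(X+.5)/5.6-.5,150+(Y+.5)/5.6-.5])
PT=camera_params("top");PS=camera_params("scene")
# kind,a
obs=[("top",T(170,118),"F",55),("top",T(167,300),"F",-55),("top",T(310,112),"J",55),("top",T(310,300),"J",-55),
("top",T(672,117),"H",-224),("top",T(512,121),"H",-141),("top",T(231,170),"C",0),
("scene",S(606,226),"F",-55),("scene",S(604,408),"F",55),("scene",S(457,226),"J",-55),("scene",S(453,408),"J",55),
("scene",S(65,361),"H",-224),("scene",S(240,361),"H",-141),("scene",S(535,232),"C",0)]
def f(v,full=False):
    x,y,w,q,jx,jy=v;c,s=np.cos(w),np.sin(w);o=[]
    for n,px,k,a in obs:
        L={"F":(a,36,95),"J":(a,-40+2*q,95),"H":(45*np.sin(q),a,90+45*np.cos(q)),"C":(jx,jy,175)}[k]
        L=np.array(L)/1000;P=[x+c*L[0]-s*L[1],y+s*L[0]+c*L[1],L[2]]
        o.append(proj(n,P,PT if n=="top" else PS)-px)
    return np.array(o) if full else np.ravel(o)
for q0 in(0.8,1.5,2.5,3.5):
    z=least_squares(f,[.5,.0,0,q0,0,0],loss="soft_l1",x_scale=[.1,.1,.1,1,10,10]);print(np.round(z.x,4),z.cost)
print(np.round(f(z.x,True),1).tolist())
s,M,g=st();print(M.round(3),g)
E
```

```text
[ 0.5655  0.0566 -0.036   0.9613 -3.4144  0.2342] 8.843591875510855
[ 0.5655  0.0566 -0.036   0.9613 -3.4144  0.2342] 8.843591875654429
[ 0.5655  0.0566 -0.036   0.9613 -3.4144  0.2342] 8.843591875509464
[ 0.5655  0.0566 -0.036   0.9613 -3.4144  0.2342] 8.843591875520731
[[-0.2, -1.9], [0.6, 1.4], [0.3, -1.3], [1.1, 0.9], [1.1, 0.4], [0.5, 0.2], [0.6, 0.1], [-0.2, -1.1], [0.9, 1.9], [0.6, -1.4], [0.5, 1.6], [0.8, -0.0], [0.3, 0.3], [0.6, 0.1]]
[[ 0.946  0.324 -0.   ]
 [ 0.324 -0.946  0.001]
 [-0.    -0.001 -1.   ]] [ 0.16991966 -0.49645819  0.24913207]
```

```bash
cat >> h.py <<'E'
V=[0.5655,0.0566,-0.036]
def v2w(L):
    x,y,w=V;c,s=np.cos(w),np.sin(w);L=np.array(L)/1000;return np.array([x+c*L[0]-s*L[1],y+s*L[0]+c*L[1],L[2]])
def w2v(P):
    x,y,w=V;c,s=np.cos(w),np.sin(w);d=np.array(P)-[x,y,0];return np.array([c*d[0]+s*d[1],-s*d[0]+c*d[1],d[2]])*1000
def rep():
    s,M,g=st();print("t",round(float(s["time"]),2),"g_vise",w2v(g).round(1),"yaw_err",round(np.degrees(np.arctan2(M[1,1],M[0,1])-V[2]),2),"F",s["ft_force"].round(1),"w",round(float(s["gripper_width"])*1000,1),"j",s["joints"].round(2))
def togo(L,z=None):
    s,M,g=st();d=v2w(L)-g; print("tool shift cm",(M.T@d*100).round(2))
E
python3 - <<'E'
from h import *
togo([37,-198,230]);rep()
E
```

```text
tool shift cm [ 51.71 -19.7    1.93]
t 0.15 g_vise [-375.4 -566.9  249.1] yaw_err -69.04 F [ 0.1 -0.2  0.4] w 85.6 j [-1.24  0.13 -0.04  1.41 -0.    1.57]
```

```bash
python3 -m inch '[[[3.2,-1.2,0,0,1],[3.2,-1.2,0,0,1],[3.2,-1.2,0,0,1],[3.2,-1.2,0,0,1],[3.2,-1.2,0,0,1],[3.2,-1.2,0,0,1],[3.2,-1.2,0,0,1],[3.2,-1.2,0,0,1]]]'
python3 -m inch '[[[3.2,-1.2,0,0,1],[3.2,-1.2,0,0,1],[3.2,-1.2,0,0,1],[3.2,-1.2,0,0,1],[3.2,-1.2,0,0,1],[3.2,-1.2,0,0,1],[3.2,-1.2,0,0,1],[3.2,-1.2,0,0,1]]]'
python3 -m inch '[[[0,0,0,-0.12,1],[0,0,0,-0.12,1],[0,0,0,-0.12,1],[0,0,0,-0.12,1],[0,0,0,-0.12,1],[0,0,0,-0.12,1],[0,0,0,-0.12,1],[0,0,0,-0.12,1]]]'
python3 -m inch '[[[0,0,0,-0.12,1],[0,0,0,-0.12,1],[0,0,0,0,1]]]'
python3 - <<'E'
from h import *
togo([37,-198,230]);rep()
cv2.imwrite("pics/w1.png",get_image("wrist")[:,:,::-1])
for q in(0.9,0.96,1.02):
  for y in(-139,-224): print(q,y,proj("wrist",v2w([45*np.sin(q),y,90+45*np.cos(q)])).round(1))
E
```

```text
time: 0.82
tcp_pos: [0.3821, -0.3216, 0.4046]
eef_rot: [-3.099, -0.516, 0.0]
ft_force: [1.0, -1.2, 0.2]
gripper_width: 0.0854
time: 1.48
tcp_pos: [0.5933, -0.1478, 0.4043]
eef_rot: [-3.099, -0.516, 0.001]
ft_force: [-0.5, -0.0, -0.0]
gripper_width: 0.0855
time: 2.15
tcp_pos: [0.5923, -0.1492, 0.4042]
eef_rot: [-2.505, -1.896, 0.001]
ft_force: [-0.0, 0.6, -0.4]
gripper_width: 0.0852
time: 2.4
tcp_pos: [0.5922, -0.1492, 0.4043]
eef_rot: [-2.263, -2.178, 0.001]
ft_force: [-0.6, 0.3, -0.6]
gripper_width: 0.0856
tool shift cm [0.67 0.3  1.93]
t 2.4 g_vise [  34.  -204.7  249.3] yaw_err -0.12 F [-0.6  0.3 -0.6] w 85.6 j [-0.25  0.29  0.17  1.45 -0.    1.36]
0.9 -139 [255.8 116.4]
0.9 -224 [256.5 209.6]
0.96 -139 [257.7 116.2]
0.96 -224 [258.3 208.8]
1.02 -139 [259.4 116. ]
1.02 -224 [259.8 207.9]
```

View pics/w1.png

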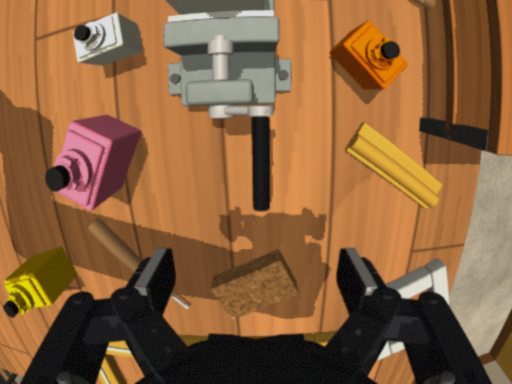

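The handle runs from (261,118) to (261,209) in the wrist view, about 3 px right of the prediction. The cork block sits at (255,285), so I'll check its clearance and refine the fit using the wrist view.

```bash
python3 - <<'E'
from h import *
a=cv2.imread("pics/w1.png")[0:220,150:320]
cv2.imwrite("pics/w1c.png",cv2.resize(a,None,fx=2.7*1,fy=2.7,interpolation=cv2.INTER_CUBIC))
for n,px in(("screw -98",(0,-98,90)),("screw -124",(0,-124,90)),("hub",(0,-141,90)),("slot L fix",(-55,36,95)),("jawL",(-55,-38,95)),("jawR",(55,-38,95)),("fixR",(55,36,95)),("cap",(-3,0,175))):
  print(n,proj("wrist",v2w(px)).round(1))
# block location: backproject top pixel
p=camera_params("top");E=np.array(p["extrinsics"]);K=np.array(p["K"])
for u,v in((357,150),(376,143),(391,172),(372,181)):
  d=np.linalg.inv(K)@[u,v,1];d=E[:3,:3].T@[d[0],-d[1],-d[2]];c=-E[:3,:3].T@E[:3,3]
  print("block",w2v(c+d*(0.035-c[2])/d[2]).round(0))
E
```

```text
screw -98 [217.8  72.6]
screw -124 [218.3  99.6]
hub [218.7 117.3]
slot L fix [162.7 -48.8]
jawL [159.9  16.3]
jawR [276.4   9.9]
fixR [275.  -56.3]
cap [199.4 -64.1]
block [  65. -334.   35.]
block [  86. -394.   35.]
block [  -7. -432.   35.]
block [ -33. -372.   35.]
```

View pics/w1c.png

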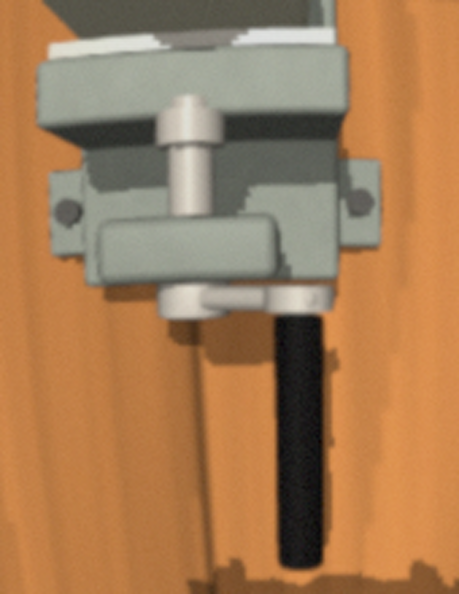

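```bash
sed -i 's/^V=.*/V=[0.5672,0.0566,-0.036]/' h.py; python3 - <<'E'
from h import *
togo([45*np.sin(.97),-199,90+45*np.cos(.97)])
E
```

```text
tool shift cm [ 0.58  0.49 13.39]
```

```bash
python3 -m inch '[[[0.6,0.5,2,0,1],[0,0,2.5,0,1],[0,0,2.5,0,1],[0,0,2.5,0,1],[0,0,2,0,1],[0,0,1,0,1],[0,0,0.9,0,1],[0,0,0,0,1]]]'
python3 - <<'E'
from h import *
rep();togo([45*np.sin(.97),-199,90+45*np.cos(.97)])
cv2.imwrite("pics/w2.png",get_image("wrist")[:,:,::-1])
E
```

```text
time: 3.12
tcp_pos: [0.5972, -0.1434, 0.2692]
eef_rot: [-2.267, -2.172, 0.002]
ft_force: [-0.6, 0.0, -0.2]
gripper_width: 0.0858
t 3.12 g_vise [  36.8 -198.7  114.2] yaw_err -0.37 F [-0.6  0.  -0.2] w 85.8 j [-0.24  0.32 -0.09  1.16  0.    1.38]
tool shift cm [-0.03  0.03 -0.12]
```

View pics/w2.png

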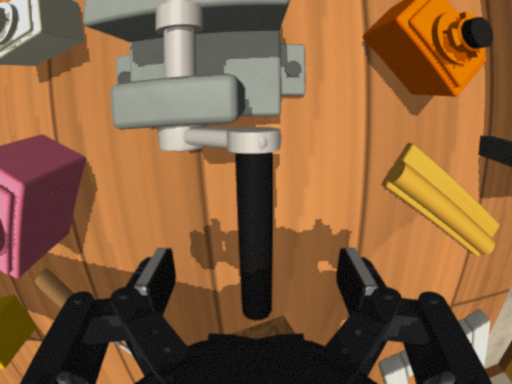

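The handle is centred between the pads (256 against a pad midpoint of 257), so I close the gripper.

```bash
python3 -m inch '[[[0,0,-0.1,0,-1],[0,0,0,0,-1],[0,0,0,0,-1],[0,0,0,0,-1],[0,0,0,0,-1],[0,0,0,0,-1],[0,0,0,0,-1],[0,0,0,0,-1]]]'
python3 - <<'E'
from h import *
rep()
E
```

```text
time: 3.83
tcp_pos: [0.5972, -0.1435, 0.2718]
eef_rot: [-2.266, -2.175, 0.001]
ft_force: [-2.1, -0.8, 2.3]
gripper_width: 0.0143
t 3.83 g_vise [  37.1 -198.9  116.8] yaw_err -0.28 F [-2.1 -0.8  2.3] w 14.3 j [-0.24  0.32 -0.08  1.16 -0.    1.38]
```

```bash
python3 - <<'E'
import numpy as np
q=0.95
for i in range(42):
    print(f"{q+.2:.2f}: {4.5*(np.sin(q+.2)-np.sin(q)):.2f},{4.5*(np.cos(q)-np.cos(q+.2)):.2f}",end="  " if i%4<3 else "\n"); q+=.2
E
```

```text
1.15: 0.45,0.78  1.35: 0.28,0.85  1.55: 0.11,0.89  1.75: -0.07,0.90
1.95: -0.25,0.86  2.15: -0.41,0.80  2.35: -0.56,0.70  2.55: -0.69,0.57
2.75: -0.79,0.42  2.95: -0.86,0.26  3.15: -0.89,0.08  3.35: -0.89,-0.10
3.55: -0.86,-0.27  3.75: -0.78,-0.44  3.95: -0.68,-0.58  4.15: -0.55,-0.71
4.35: -0.40,-0.80  4.55: -0.23,-0.87  4.75: -0.06,-0.90  4.95: 0.12,-0.89
5.15: 0.30,-0.85  5.35: 0.46,-0.77  5.55: 0.60,-0.66  5.75: 0.72,-0.53
5.95: 0.82,-0.38  6.15: 0.87,-0.21  6.35: 0.90,-0.03  6.55: 0.89,0.15
6.75: 0.84,0.32  6.95: 0.76,0.48  7.15: 0.65,0.62  7.35: 0.51,0.74
7.55: 0.35,0.83  7.75: 0.18,0.88  7.95: 0.00,0.90  8.15: -0.17,0.88
8.35: -0.35,0.83  8.55: -0.50,0.74  8.75: -0.64,0.63  8.95: -0.75,0.49
9.15: -0.84,0.33  9.35: -0.88,0.16
```

```bash
python3 -m inch '[[[0,0.45,0.78,0,-1],[0,0.28,0.85,0,-1],[0,0.11,0.89,0,-1],[0,0,0,0,-1]]]'
python3 - <<'E'
from h import *
rep()
E
```

```text
time: 4.17
tcp_pos: [0.6058, -0.1438, 0.2444]
eef_rot: [-2.266, -2.174, 0.002]
ft_force: [-1.1, -0.3, -2.6]
gripper_width: 0.0141
t 4.17 g_vise [  45.5 -198.8   89.4] yaw_err -0.29 F [-1.1 -0.3 -2.6] w 14.1 j [-0.23  0.35 -0.11  1.12 -0.    1.38]
```

```bash
python3 -m inch '[[[0,-0.07,0.85,0,-1],[0,-0.25,0.86,0,-1],[0,-0.41,0.80,0,-1],[0,-0.56,0.70,0,-1]]]'
python3 - <<'E'
from h import *
rep()
E
python3 -m inch '[[[0,-0.69,0.57,0,-1],[0,-0.79,0.42,0,-1],[0,-0.86,0.26,0,-1],[0,-0.89,0.08,0,-1]]]'
python3 - <<'E'
from h import *
rep()
E
```

```text
time: 4.5
tcp_pos: [0.5934, -0.1433, 0.2148]
eef_rot: [2.265, 2.174, 0.002]
ft_force: [-2.6, 1.5, 8.6]
gripper_width: 0.014
t 4.5 g_vise [  33.8 -198.8   59.8] yaw_err -0.28 F [-2.6  1.5  8.6] w 14.0 j [-0.24  0.35 -0.18  1.04  0.    1.37]
time: 4.83
tcp_pos: [0.5618, -0.1424, 0.201]
eef_rot: [2.264, 2.172, 0.003]
ft_force: [6.6, -3.4, -4.3]
gripper_width: 0.014
t 4.83 g_vise [   2.4 -199.2   46. ] yaw_err -0.3 F [ 6.6 -3.4 -4.3] w 14.0 j [-0.25  0.3  -0.28  0.99 -0.    1.36]
```

```bash
python3 -m inch '[[[0,-0.89,-0.10,0,-1],[0,-0.86,-0.27,0,-1],[0,-0.78,-0.44,0,-1],[0,-0.68,-0.58,0,-1],[0,-0.55,-0.71,0,-1],[0,-0.40,-0.80,0,-1]]]'
python3 - <<'E'
from h import *
rep()
E
python3 -m inch '[[[0,-0.23,-0.87,0,-1],[0,-0.06,-0.90,0,-1],[0,0.12,-0.89,0,-1],[0,0.30,-0.85,0,-1],[0,0.46,-0.77,0,-1],[0,0.60,-0.66,0,-1]]]'
python3 - <<'E'
from h import *
rep()
E
```

```text
time: 5.33
tcp_pos: [0.5187, -0.1409, 0.2292]
eef_rot: [2.267, 2.174, -0.003]
ft_force: [3.0, -5.5, -6.3]
gripper_width: 0.014
t 5.33 g_vise [ -41.4 -199.5   74.2] yaw_err -0.33 F [ 3.  -5.5 -6.3] w 14.0 j [-0.26  0.21 -0.33  1.03 -0.    1.35]
time: 5.83
tcp_pos: [0.5299, -0.1413, 0.2783]
eef_rot: [-2.266, -2.173, 0.007]
ft_force: [-5.0, -4.0, -6.4]
gripper_width: 0.0139
t 5.83 g_vise [ -30.7 -199.4  123.3] yaw_err -0.33 F [-5.  -4.  -6.4] w 13.9 j [-0.26  0.2  -0.23  1.14 -0.    1.35]
```

```bash
python3 -m inch '[[[0,0.72,-0.53,0,-1],[0,0.82,-0.38,0,-1],[0,0.87,-0.21,0,-1],[0,0.90,-0.03,0,-1],[0,0.89,0.15,0,-1],[0,0.84,0.32,0,-1]]]'
python3 - <<'E'
from h import *
rep()
E
python3 -m inch '[[[0,0.76,0.48,0,-1],[0,0.65,0.62,0,-1],[0,0.51,0.74,0,-1],[0,0.35,0.83,0,-1],[0,0.18,0.88,0,-1],[0,0,0.90,0,-1]]]'
python3 - <<'E'
from h import *
rep()
E
```

```text
time: 6.33
tcp_pos: [0.5809, -0.143, 0.2861]
eef_rot: [-2.266, -2.174, 0.003]
ft_force: [-5.1, -1.3, 1.5]
gripper_width: 0.014
t 6.33 g_vise [  20.6 -199.   131.1] yaw_err -0.3 F [-5.1 -1.3  1.5] w 14.0 j [-0.24  0.29 -0.1   1.19 -0.    1.37]
time: 6.83
tcp_pos: [0.6058, -0.1437, 0.2411]
eef_rot: [-2.266, -2.175, 0.001]
ft_force: [-6.6, 1.1, 5.9]
gripper_width: 0.0142
t 6.83 g_vise [  45.6 -198.7   86.1] yaw_err -0.28 F [-6.6  1.1  5.9] w 14.2 j [-0.23  0.35 -0.11  1.11  0.    1.38]
```

```bash
python3 -m inch '[[[0,-0.17,0.88,0,-1],[0,-0.35,0.83,0,-1],[0,-0.50,0.74,0,-1],[0,-0.64,0.63,0,-1],[0,-0.75,0.49,0,-1],[0,-0.84,0.33,0,-1],[0,-0.75,0.14,0,-1],[0,0,0,0,-1]]]'
python3 - <<'E'
from h import *
rep()
s,M,g=st();L=w2v(g);print("q",np.arctan2(L[0],L[2]-90)+2*np.pi)
for n in("scene","top"):
    cv2.imwrite(f"pics/{n}3.png",cv2.resize(get_image(n)[130:250,170:330,::-1],None,fx=4.8,fy=4.8,interpolation=cv2.INTER_CUBIC))
E
```

```text
time: 7.5
tcp_pos: [0.5669, -0.1426, 0.2014]
eef_rot: [2.264, 2.172, 0.004]
ft_force: [4.8, -3.2, -2.8]
gripper_width: 0.0139
t 7.5 g_vise [   7.7 -199.2   46.4] yaw_err -0.31 F [ 4.8 -3.2 -2.8] w 13.9 j [-0.25  0.31 -0.27  0.99  0.    1.37]
q 9.250994895905922
```

View pics/top3.png

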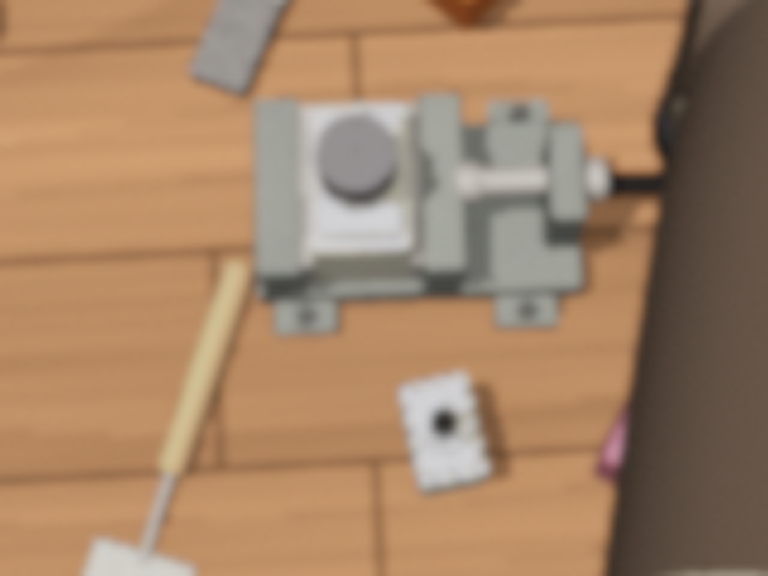

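View pics/scene3.png

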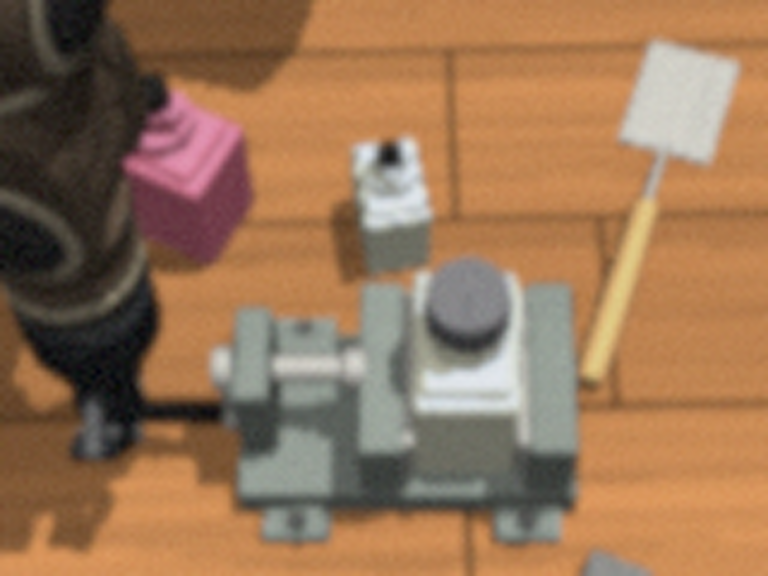

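The jaws touch both sides of the jug and q is about 9.25. I let go of the handle and rise clear.

```bash
python3 -m inch '[[[0,0,0,0,1],[0,0,0,0,1],[0,0,0,0,1],[0,0,0,0,1],[0,0,0,0,1],[0,0,0,0,1]]]'
python3 -m inch '[[[0,0,-2,0,1],[0,0,-3,0,1],[0,0,-3,0,1],[0,0,-3,0,1],[0,0,-3,0,1],[0,0,-3,0,1],[0,0,-3,0,1],[0,0,-3,0,1]]]'
python3 - <<'E'
from h import *
rep();togo([-3,6,245])
cv2.imwrite("pics/w4.png",get_image("wrist")[:,:,::-1])
print(proj("wrist",v2w([45*np.sin(9.25),-139,90+45*np.cos(9.25)])),proj("wrist",v2w([45*np.sin(9.25),-224,90+45*np.cos(9.25)])))
E
```

```text
time: 8.1
tcp_pos: [0.5659, -0.1421, 0.2013]
eef_rot: [-2.266, -2.175, 0.0]
ft_force: [0.1, -0.4, 0.1]
gripper_width: 0.0843
time: 8.77
tcp_pos: [0.5656, -0.142, 0.433]
eef_rot: [2.266, 2.175, 0.0]
ft_force: [1.6, 0.1, -0.2]
gripper_width: 0.0853
t 8.77 g_vise [   5.6 -198.5  278. ] yaw_err -0.28 F [ 1.6  0.1 -0.2] w 85.3 j [-0.25  0.24  0.16  1.49  0.    1.37]
tool shift cm [20.45 -0.96  3.3 ]
[253.85946714 115.25897355] [254.30185484 182.49207969]
```

View pics/w4.png

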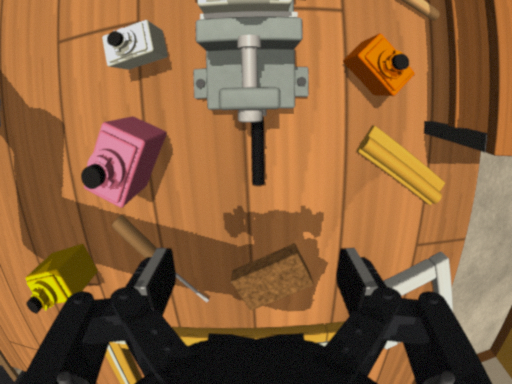

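The handle stayed at about q = 9.2. Moving above the cap.

```bash
python3 -m inch '[[[3,-0.15,0.3,0,1],[3,-0.15,0.3,0,1],[3,-0.15,0.3,0,1],[3,-0.15,0.3,0,1],[3,-0.15,0.3,0,1],[3,-0.15,0.3,0,1],[1.5,0,0.3,0,1],[0,0,0,0,1]]]'
python3 - <<'E'
from h import *
rep()
for n in("scene","top","wrist"): cv2.imwrite(f"pics/{n}5.png",get_image(n)[:,:,::-1])
for n in("scene","top","wrist"): print(n,[proj(n,v2w([a,6+b,175])).round(1).tolist() for a,b in((-3,0),(-26,0),(20,0),(-3,23),(-3,-23))])
a=cv2.imread("pics/top5.png")[130:220,200:320];b=cv2.imread("pics/scene5.png")[150:240,200:320]
cv2.imwrite("pics/c5.png",np.vstack([cv2.resize(i,None,fx=3.3*2/2,fy=3.3,interpolation=2) for i in(a,b)]))
E
```

```text
time: 9.48
tcp_pos: [0.5647, 0.0559, 0.4095]
eef_rot: [-2.261, -2.179, 0.0]
ft_force: [0.3, -0.3, -0.0]
gripper_width: 0.0852
t 9.48 g_vise [ -2.6  -0.7 254.5] yaw_err -0.06 F [ 0.3 -0.3 -0. ] w 85.2 j [0.1  0.21 0.07 1.43 0.   1.71]
scene [[268.0, 191.9], [267.9, 184.2], [268.0, 199.8], [276.9, 192.0], [259.1, 191.8]]
top [[244.3, 160.5], [244.4, 168.8], [244.2, 152.3], [235.7, 160.7], [252.9, 160.3]]
wrist [[253.7, 198.2], [222.3, 198.3], [285.1, 198.0], [253.5, 167.5], [253.9, 226.8]]
```

View pics/wrist5.png

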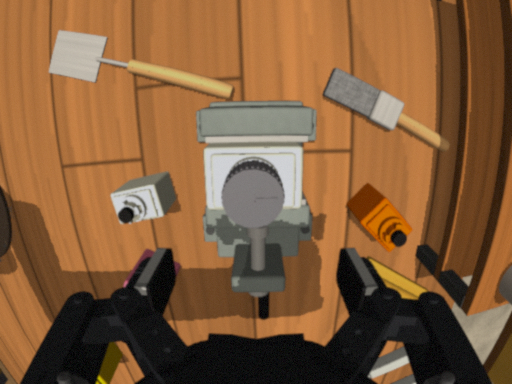

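View pics/c5.png

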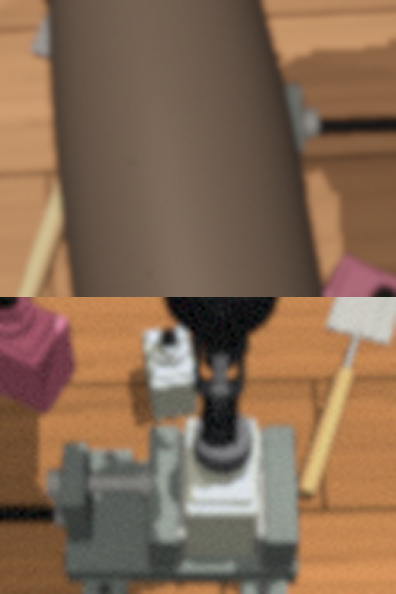

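```bash
python3 - <<'E'
from h import *
im=cv2.imread("pics/wrist5.png")
g=cv2.medianBlur(cv2.cvtColor(im,6),5)[140:250,200:310]
c=cv2.HoughCircles(g,cv2.HOUGH_GRADIENT,1,50,param1=80,param2=15,minRadius=26,maxRadius=36);print(c[0]+[200,140,0] if c is not None else None)
cv2.imwrite("pics/w5c.png",cv2.resize(im[140:250,200:310],None,fx=5,fy=5,interpolation=2))
togo([-3,6,165])
E
```

```text
[[252.5        195.5         32.09999847]]
tool shift cm [ 0.99 -0.08  9.03]
```

View pics/w5c.png

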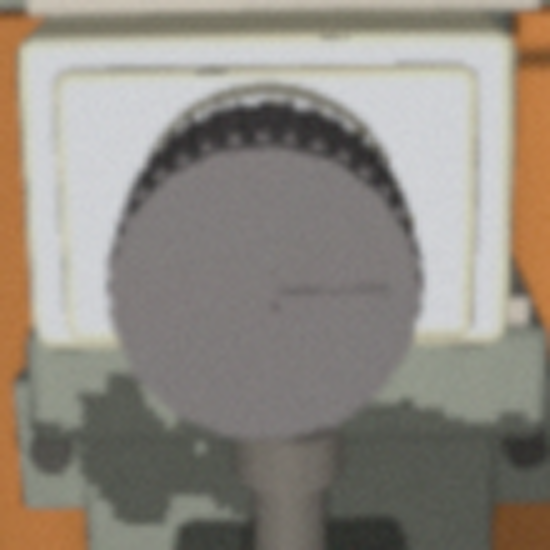

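```bash
python3 - <<'E'
from h import *
rep();s,M,g=st();print(M.round(4),(v2w([-3.6,6,165])-g))
E
```

```text
t 9.63 g_vise [ -2.2  -3.9 255.3] yaw_err -0.27 F [-0.4  0.4  0.7] w 85.5 j [ 0.09  0.21  0.07  1.43 -0.    1.7 ]
[[ 4.070e-02  9.992e-01 -1.000e-04]
 [ 9.992e-01 -4.070e-02 -3.000e-04]
 [-3.000e-04 -1.000e-04 -1.000e+00]] [-0.00105166  0.00991328 -0.09034962]
```

```bash
python3 -m inch '[[[0.5,-0.1,1,0,1],[0.5,0,1.5,0,1],[0,0,1,0,1],[0,0,0.5,0,1],[0,0,0,0,1],[0,0,0,0,1],[0,0,0,0,1]]]'
python3 - <<'E'
from h import *
rep()
w=[proj("wrist",v2w([a,6+b,175])).round(1).tolist() for a,b in((-3,0),(-26,0),(20,0),(-3,23),(-3,-23))];print(w)
im=get_image("wrist")[:,:,::-1];cv2.imwrite("pics/w6.png",im)
cv2.imwrite("pics/w6c.png",cv2.resize(im[150:280,190:320],None,fx=4.5,fy=4.5,interpolation=2))
E
```

```text
time: 10.22
tcp_pos: [0.5645, 0.0627, 0.371]
eef_rot: [2.267, 2.174, 0.001]
ft_force: [0.5, -0.4, 0.7]
gripper_width: 0.0855
t 10.22 g_vise [ -2.8   6.  216. ] yaw_err -0.32 F [ 0.5 -0.4  0.7] w 85.5 j [ 0.11  0.21 -0.01  1.35 -0.    1.72]
[[254.5, 234.5], [217.5, 234.5], [291.5, 234.0], [254.2, 199.5], [254.7, 265.8]]
```

View pics/w6c.png

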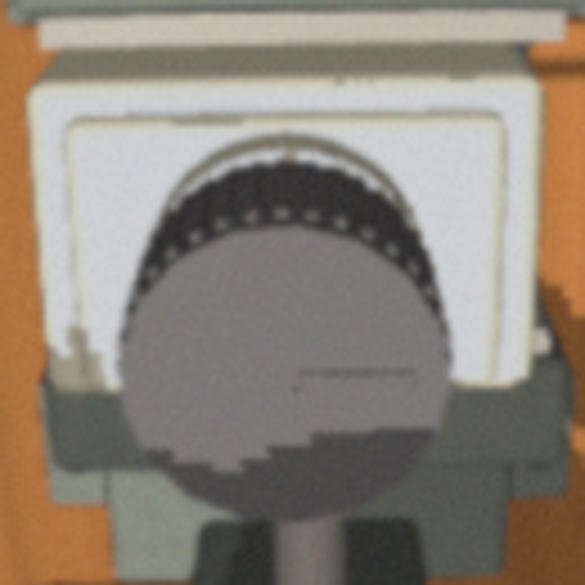

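The cap disc centre is at about (253.3,232.8) and within 1 mm of the gripper centre. I descend to grasp it near the top.

```bash
python3 -m inch '[[[0,-0.08,1.5,0,1],[0,0,1.5,0,1],[0,0,1,0,1],[0,0,0.7,0,1],[0,0,0.4,0,1],[0,0,0,0,1],[0,0,0,0,1]]]'
python3 - <<'E'
from h import *
rep()
im=get_image("wrist")[:,:,::-1];cv2.imwrite("pics/w7.png",im)
cv2.imwrite("pics/s7.png",cv2.resize(get_image("scene")[130:250,200:340,::-1],None,fx=4.5,fy=4.5,interpolation=2))
E
```

```text
time: 10.85
tcp_pos: [0.5636, 0.0631, 0.3198]
eef_rot: [2.266, 2.175, 0.0]
ft_force: [0.3, 0.6, 0.2]
gripper_width: 0.0854
t 10.85 g_vise [ -3.7   6.4 164.8] yaw_err -0.29 F [0.3 0.6 0.2] w 85.4 j [ 0.11  0.22 -0.12  1.24  0.    1.72]
```

View pics/w7.png

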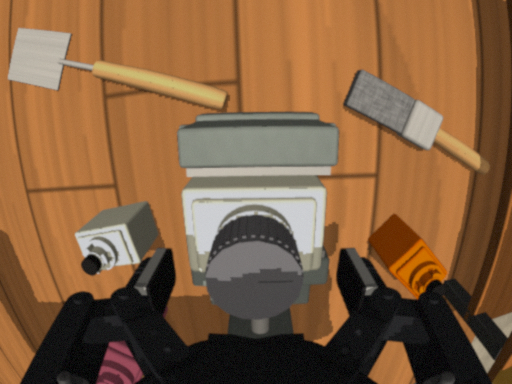

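View pics/s7.png

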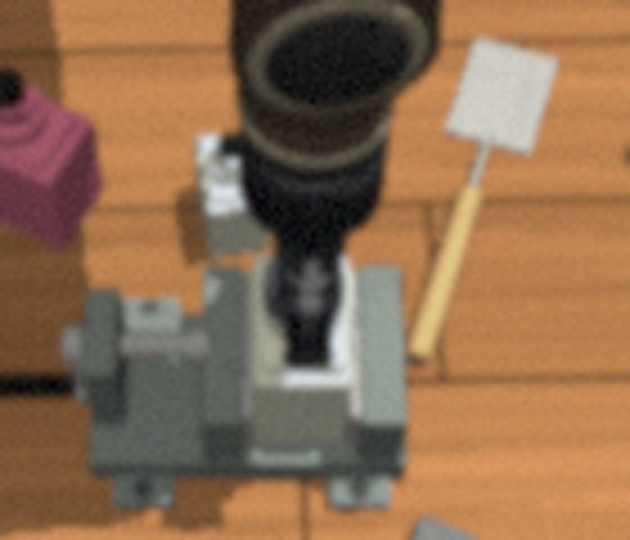

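The cap is centred between the pads (255 against 257), so I close.

```bash
python3 -m inch '[[[0,0,0,0,-1],[0,0,0,0,-1],[0,0,0,0,-1],[0,0,0,0,-1],[0,0,0,0,-1],[0,0,0,0,-1]]]'
python3 - <<'E'
from h import *
rep()
E
```

```text
time: 11.45
tcp_pos: [0.5635, 0.0631, 0.32]
eef_rot: [2.266, 2.175, 0.001]
ft_force: [-2.2, -0.4, 5.2]
gripper_width: 0.0456
t 11.45 g_vise [ -3.9   6.4 165. ] yaw_err -0.29 F [-2.2 -0.4  5.2] w 45.6 j [ 0.11  0.22 -0.12  1.24  0.    1.72]
```

```bash
python3 -m inch '[[[0,0,0.15,0,-1],[0,0,0.15,0,-1],[0,0,0.1,0,-1],[0,0,0,0,-1],[0,0,0,0,-1]]]'
python3 - <<'E'
from h import *
rep()
E
```

```text
time: 11.87
tcp_pos: [0.5635, 0.0631, 0.3163]
eef_rot: [2.266, 2.175, 0.001]
ft_force: [-3.1, -1.2, 8.3]
gripper_width: 0.0453
t 11.87 g_vise [ -3.8   6.4 161.3] yaw_err -0.29 F [-3.1 -1.2  8.3] w 45.3 j [ 0.11  0.22 -0.12  1.23  0.    1.72]
```

```bash
python3 -m inch '[[[0,0,0.1,0,-1],[0,0,0.1,0,-1],[0,0,0,0,-1],[0,0,0,0,-1]]]'
python3 - <<'E'
from h import *
rep()
E
```

```text
time: 12.2
tcp_pos: [0.5634, 0.0631, 0.3151]
eef_rot: [2.266, 2.175, 0.002]
ft_force: [-4.2, -0.1, 12.3]
gripper_width: 0.0454
t 12.2 g_vise [ -3.8   6.4 160.1] yaw_err -0.29 F [-4.2 -0.1 12.3] w 45.4 j [ 0.11  0.22 -0.13  1.23  0.    1.72]
```

The force has reached 12 N and the cap is at its stop. I twist anticlockwise.

```bash
python3 -m inch '[[[0,0,0.05,-0.1,-1],[0,0,0,-0.1,-1],[0,0,0,-0.1,-1],[0,0,0,-0.1,-1],[0,0,0,0,-1]]]'
python3 - <<'E'
from h import *
rep();print(r.read_state()["torque"].round(2))
im=get_image("wrist")[:,:,::-1];cv2.imwrite("pics/w8.png",im)
E
```

```text
time: 12.62
tcp_pos: [0.5634, 0.0632, 0.3151]
eef_rot: [1.783, 2.585, 0.003]
ft_force: [-4.6, -0.7, 14.7]
gripper_width: 0.0453
t 12.62 g_vise [ -3.7   6.5 160.1] yaw_err 22.88 F [-4.6 -0.7 14.7] w 45.3 j [ 0.11  0.22 -0.13  1.22  0.    1.32]
[-0.15  1.07  0.03]
```

View pics/w8.png

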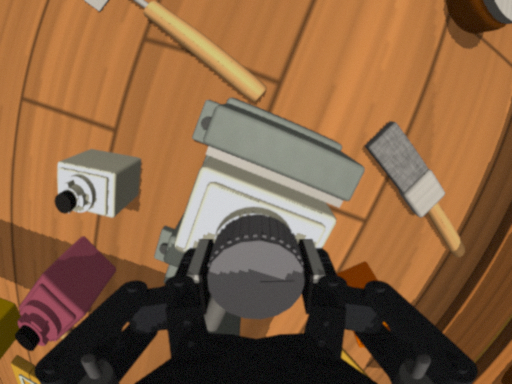

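The cap's mark (280,281) still points the same way in the gripper, so the cap is turning with it. I carry on to about 60°.

```bash
python3 -m inch '[[[0,0,0,-0.11,-1],[0,0,0,-0.11,-1],[0,0,0,-0.11,-1],[0,0,0,-0.11,-1],[0,0,0,-0.11,-1],[0,0,0,-0.11,-1],[0,0,0,0,-1]]]'
python3 - <<'E'
from h import *
rep();print(r.read_state()["torque"].round(2))
im=get_image("wrist")[:,:,::-1];cv2.imwrite("pics/w9.png",im)
E
```

```text
time: 13.25
tcp_pos: [0.563, 0.0629, 0.3151]
eef_rot: [0.848, 3.023, -0.0]
ft_force: [-6.5, -1.4, 15.5]
gripper_width: 0.0456
t 13.25 g_vise [ -4.2   6.1 160.1] yaw_err 60.71 F [-6.5 -1.4 15.5] w 45.6 j [ 0.11  0.22 -0.13  1.23 -0.    0.66]
[-0.49  1.33  0.  ]
```

View pics/w9.png

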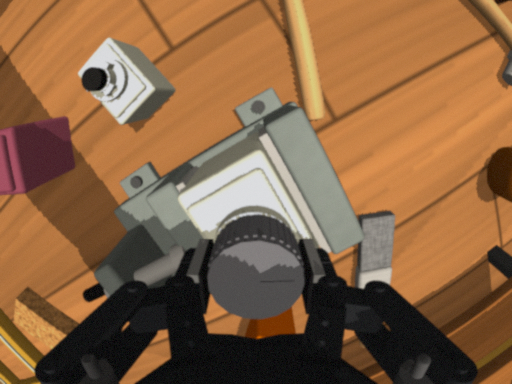

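The cap has turned about 61° with no slip. I lift it straight up.

```bash
python3 -m inch '[[[0,0,-0.3,0,-1],[0,0,-0.4,0,-1],[0,0,-0.5,0,-1],[0,0,-0.5,0,-1],[0,0,0,0,-1]]]'
python3 - <<'E'
from h import *
rep()
E
```

```text
time: 13.72
tcp_pos: [0.5637, 0.0632, 0.3305]
eef_rot: [0.856, 3.022, 0.001]
ft_force: [-1.9, 0.4, 0.5]
gripper_width: 0.0452
t 13.72 g_vise [ -3.6   6.5 175.5] yaw_err 60.45 F [-1.9  0.4  0.5] w 45.2 j [ 0.11  0.21 -0.1   1.26  0.    0.66]
```

```bash
python3 -m inch '[[[0,0,-0.8,0,-1],[0,0,-1.2,0,-1],[0,0,-1.2,0,-1],[0,0,-1.2,0,-1],[0,0,-1.2,0,-1],[0,0,-1.0,0,-1],[0,0,-0.6,0,-1],[0,0,0,0,-1]]]'
python3 -m inch '[[[0,0,0,0,-1],[0,0,0,0,-1],[0,0,0,0,-1]]]'
python3 - <<'E'
from h import *
rep()
cv2.imwrite("pics/w10.png",get_image("wrist")[:,:,::-1])
cv2.imwrite("pics/s10.png",cv2.resize(get_image("scene")[110:250,180:330,::-1],None,fx=4,fy=4,interpolation=2))
cv2.imwrite("pics/sf10.png",get_image("scene")[:,:,::-1])
E
```

```text
time: 14.38
tcp_pos: [0.5638, 0.0632, 0.4034]
eef_rot: [0.855, 3.021, 0.002]
ft_force: [0.4, 0.0, -0.6]
gripper_width: 0.0451
time: 14.63
tcp_pos: [0.5634, 0.0631, 0.401]
eef_rot: [-0.855, -3.022, 0.001]
ft_force: [-0.5, 0.3, 0.1]
gripper_width: 0.0455
t 14.63 g_vise [ -4.2   6.4 246. ] yaw_err 60.45 F [-0.5  0.3  0.1] w 45.5 j [0.11 0.21 0.05 1.41 0.   0.66]
```

View pics/w10.png

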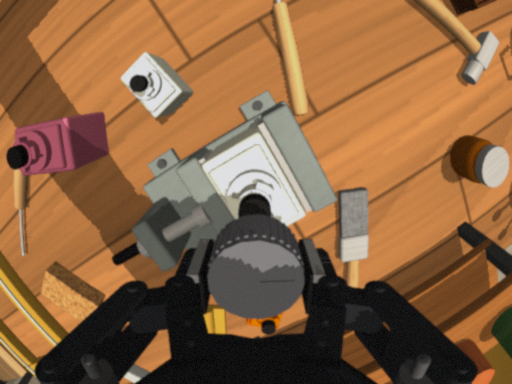

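View pics/s10.png

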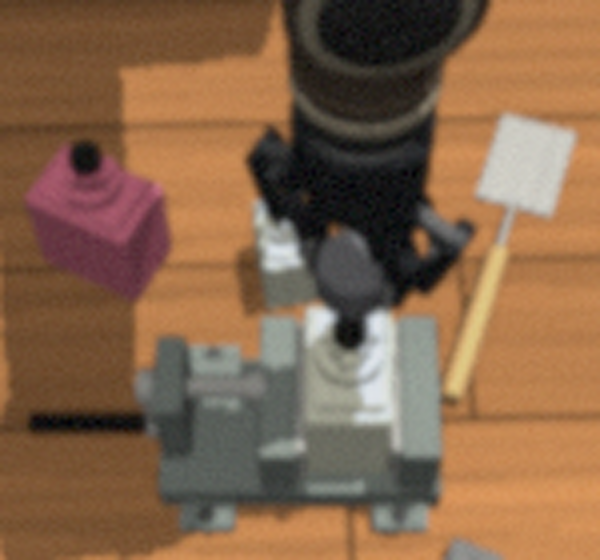

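View pics/sf10.png

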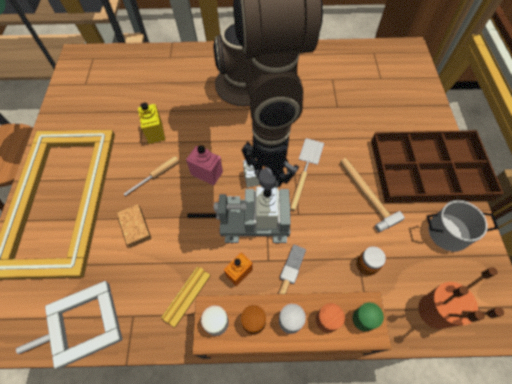

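The cap is held level above the open neck, which shows its black seal at crop (350,325). The jug is upright and clamped, and the bystanders are where they started. I hand in the job.

```bash
python3 -c "
from plant import r
print(r.close_job())"
```

```text
the job is handed in; nothing more can be done
None
```

The job is done and handed in at about 14.8 s of the 61 s allowed.

- **Clamping:** I cranked the handle clockwise from about 0.96 to about 9.25 rad, then let go. It stayed put afterwards, at about 9.2 rad read from the wrist view. The jaws touch both sides of the white jug.
- **Cap:** I pressed it to its stop (12–15 N), turned it about 61° anticlockwise and lifted it straight off. Its mark did not shift in the gripper, so it turned without slipping.

**Last checks:**
- The gripper opening is 45.5 mm, so it still holds the cap, level by the tool pose and unmoved in the wrist view.
- The cap's rim is about 70 mm above the neck, worked out from the lift height.
- The force is near zero.
- The jug is upright and clamped, and the bystanders look unmoved in the scene picture.

One disagreement came up: the fixed cameras and the wrist camera differed by about 2 mm on where the vise stands. I used a value in between, and the handle path matched it to 1–2 mm.

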